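Seal a cartridge in its screw clamp with the loose crank

ROBOT

A 6-joint arm with a two-finger parallel gripper is mounted at the origin on the work surface. World frame = base frame: x ahead of the robot, y to its left, z up, the work surface at z = 0. Lengths are in m, angles in rad, forces in N, time in s.
With the tool pointing down it reaches from about 0.25 to 0.775 m from the base axis. Payload 4 kg.
Tool frame: the origin (TCP) lies midway between the tips of the shut fingers; the grasp point (between the pads) lies grip_point_offset behind it (grip_point_offset is the distance from the TCP to the grasp point, in m); z points along the fingers, y is the line along which they close (so a half turn about z gives the same grasp; the last joint's range is limited). The gripper opens to 94 mm and grips with 3 to 60 N. Pads are 16 mm wide; open, the fingers measure 119 mm over their backs; the gripper's body (75 mm by 177 mm) begins 78 mm behind the grasp point.
Start: joints at [1, 0.087, 1.371, -0, 1.684, -0.103], TCP at [0.248, 0.491, 0.206] pointing down, gripper open.
Joint ranges: [-3.1, 3.1], [-0.76, 2.03], [0.27, 2.55], [-1.08, 4.22], [0.17, 2.65], [-2.57, 2.57]. Speed limits (rad/s): [2.79, 2.79, 3.14, 3.14, 3.14, 3.14].

INTERFACE

Orientations are given as [roll, pitch, yaw] about the fixed x, y, z axes, in that order (R = Rz(yaw) Ry(pitch) Rx(roll)).
In Python, from bench import * gives the robot as it stands. The module is installed in compiled form; this text tells all that it offers.
- The arm moves only by the tool apply_moves, never from a script. Its argument "commands" is a list of rows, each a list of 7 numbers: the turn, a rotation vector about the world's x, y, z in rad, then the shift along the world's x, y, z in m, then the opening in per cent of the stroke, from 0 (shut) to 100 (fully open). In form: [[ax, ay, az, x, y, z, jaw], ...]. A call has exactly 5 rows; each row is the pose to reach, as a shift and turn from the pose commanded when the call began; what a row does not reach only later rows make up. A row lasts 1/10 s, in which the tool goes at most 50 mm and 8.59 degrees, less where a joint would pass 70% of its speed; a pose out of reach is approached as far as the arm can. A call with a gripper value outside its range is refused whole. The fingers move at their own pace and stop on an object; the grip force is fixed at half the most. Time passes only in rows, so rows that repeat a pose let the fingers close, or fill a call up. It gives the time, the measured TCP pose, the force, the opening and the grip force at its end, in the units of the state.
- get_obs(): the state, without advancing time (a new reading comes with each control period).
- snapshot(name): name is "scene" or "top" or "wrist"; returns a dict with "pixels" (384x512x3 uint8, red, green, blue), "vertical_fov" (degrees; the focal length in pixels is half the picture's height over the tangent of half this angle, whatever the lens; pixels are square), "cx", "cy" (the principal point, pixels), "rvec" (rotation vector, rad) and "tvec" (3), from world to camera coordinates, as OpenCV has them. Camera axes: x right, y down, z forward; pixel columns grow to the right and rows downward; lengths in m; the calibration is good to about 2 mm. A picture is of the moment at which its call begins. There is no depth.
- close_job(): hands the job in; it is judged then, once.
Trained networks look in the newest picture that a camera, given by its name, has taken for a name from the list of things; names that differ only in an ending like _2 or _b are one class to them, and where a whole thing is asked for, a point or a joint stands for the part that bears it (a point fixed in the world has none). Each returns a list of dicts, best first, with "score" (0 to 1); they miss things now and then, are a little off and sometimes report something else, mostly with a low value. They report only what shows in the picture. A call takes as long as a camera call. They do not tell look-alikes from the thing itself.
- masks_of(camera, query): "mask" (384x512 bool, what is visible of it) and "extent" ([left, top, right, bottom] in pixels, round what is visible of it).
- place_of(camera, query): "pixel" ([column, row] in pixels: a listed point, or the origin of a listed thing).
The state is a dict: "time": time; "joint_positions": joint angles; "qvel": joint speeds; "joint_torque": joint torques, N m; "tool_pos": TCP position; "ee_rot": TCP orientation; "wrist_force": force on the tool from outside, world axes, zero at the start; "wrist_torque": the same for the moment, N m; "width": finger opening in m; "finger_force": force on a finger pad.
Only numpy, scipy, OpenCV 4.12 (cv2) and the standard library are available. Lean on these libraries where they do the work, as an engineer would, in place of code of your own. Each camera call takes 0.05 s, during which the arm holds its last target. There are 200 camera calls.

TASK

Lift the crank off its parking pin, set it fully home on the square spindle end of the cartridge clamp and wind it clockwise, seen from above, until the sealing plate bears firmly on the cartridge: stop when the crank pulls about one and two thirds times as hard as it did running free, and do not overtighten. Then lift the crank off and set it back on its pin, right down on the block. Never force the crank on the spindle, and leave everything else on the bench where it stands.

Things in the scene. Friction and masses are not known exactly. Their poses are not given: they have to be found in the camera images.
- clamp: Cartridge clamp, bolted down: grey base 120 x 154 x 16 mm, two steel columns, ivory crosshead 56 x 154 mm, top 152 mm up (nuts to 161). Origin: underside of the base, on the spindle axis; y along the crosshead. Below the ram a white cartridge, 37 mm across, 52 mm tall, stands on a seat whose height differs by up to 8 mm: where the plate meets it must be felt.
- square (a point): Upright steel square end of the spindle above the crosshead: 16 x 16 mm, 22 mm tall, its last 4 mm tapered to 10 x 10 mm. This point: centre of its foot, on a flat 34 mm round collar, 164 mm above the bench. x and y are square to its flats and turn with the spindle; z up. It turns but does not rise or sink. Push the crank on with under 20 N.
- spindle (a joint): Turn of the spindle, 0 to 9.4 rad, growing clockwise from above (yaw falls); starts at 0 to 1.5. The plate meets the cartridge at 3.1 to 6.4 rad. Stiff and self-locking: running free takes 0.45 N m, about 7.5 N at the crank's grip while moving. At rest the screw holds itself: a pull read just after a stop is lower, about 4 N free and 7 N at 100 N of clamping.
- head: Ram under the crosshead, sinks 2.55 mm per rad without turning; carries the 46 mm sealing plate on disc springs, 30 N/mm. Origin: centre of the unloaded plate's underside, 92 mm up at spindle 0. Bearing on the cartridge, it adds 4.2 N at the grip per 100 N (3.3 N per rad). Firm: 50 to 170 N, aim at 90 to 120, i.e. 4 to 5 N more pull than free. Over 210 N is overload.
- crank: Loose steel crank, about 0.28 kg. Square boss 30 x 30 mm, 50 mm tall, with a 17.5 mm square socket 24 mm deep from below; flat arm 16 mm wide, 27 to 35 mm up; upright grip at its end. Origin: centre of the boss's underside; x along the arm, z up. Home, its underside lies on the collar. Fits in 4 positions, play 0.75 mm a side, 0.09 rad. Its mass centre lies 6 mm out along the arm.
- crank_grip (a point): Middle of the crank's black grip: upright, 20 mm thick, 42 mm tall, free to revolve on its own pin, so the fingers need not turn with the crank. Its axis is 60 mm from the boss's axis; it spans 36 to 78 mm above the boss's underside (this point: 57 mm).
- pin (a point): The crank's parking pin: round, 12 mm thick, 18 mm tall, tapered end, on a white holder block 165 x 70 mm, 20 mm high, bolted down. This point: foot of the pin on the block's top; x towards the block's long end. The crank starts here, socket over the pin, underside on the block, and fits at any yaw.
- spare: Spare white cartridge, 37 mm across, 52 mm tall, standing on the holder block 100 mm from the pin. Origin: centre of its underside. Leave it.
- vial_rack: Aluminium rack of small vials, 120 x 46 mm, 38 mm high, standing between clamp and holder. Origin: centre of its underside. Leave it.
- wrench: Open-ended steel wrench, 150 mm, lying beyond the rack. Leave it.
- reagent: Amber bottle with an orange cap, 70 mm across, 145 mm tall. Origin: centre of its underside. Leave it.
- beaker: Glass beaker, 68 mm across, 90 mm tall. Origin: centre of its underside. Leave it.
- notebook: Red hard-bound notebook, 150 x 210 x 17 mm, lying flat. Leave it.
Things that resemble listed ones, but are neither listed nor needed, are in the scene too. What is shaped like the crank but green is not meant.

How it is judged:
By the outcome, as a careful person would: the job done as asked, in the order asked, and still so for the second after the job is handed in, with the robot touching nothing.
It also fails if it takes over 72 s, if anything falls off the work surface, if the arm or the gripper's body presses on something with over 40 N, if the wrist force passes 120 N, or if a joint passes its speed limit or range.

## Working session

There is one attempt and no reset: what is moved stays moved. The work goes in short steps, Python scripts to look and compute and a tool call to move; the robot and the scene stay as the last step left them, time stands still between calls to the robot, and variables do not carry over. Pictures are saved under pics/ and viewed, at most 10 in all, crops included, and the job is handed in when it is done.

Besides the shell and the picture viewer there is one more tool, called after "Emit:" as a command line: name --pt "numbers of a row" for each row, then --argument value for the rest. apply_moves: Moves the arm, as the interface text tells. Its arguments: {"type":"object","properties":{"commands":{"type":"array"}},"required":["commands"]}

```bash
mkdir -p pics; cat > h.py <<'E'
from bench import *
import numpy as np, cv2
def cam(s):
    f=192/np.tan(np.radians(s["vertical_fov"])/2)
    K=np.array([[f,0,s["cx"]],[0,f,s["cy"]],[0,0,1.]])
    R=cv2.Rodrigues(np.array(s["rvec"],float))[0]; return K,R,np.array(s["tvec"],float).reshape(3)
def ray(s,p):
    K,R,t=cam(s); d=R.T@np.linalg.inv(K)@np.array([p[0],p[1],1.]); return -R.T@t,d/np.linalg.norm(d)
def tri(obs):
    A=np.zeros((3,3));b=np.zeros(3)
    for s,p in obs:
        o,d=ray(s,p);M=np.eye(3)-np.outer(d,d);A+=M;b+=M@o
    return np.linalg.solve(A,b)
def atz(s,p,z):
    o,d=ray(s,p);return o+d*(z-o[2])/d[2]
def proj(s,X):
    K,R,t=cam(s);x=K@(R@np.array(X)+t);return x[:2]/x[2]
def save(s,n): cv2.imwrite("pics/"+n+".png",cv2.cvtColor(np.asarray(s["pixels"]),cv2.COLOR_RGB2BGR))
E
python3 - <<'E'
from h import *
import pickle
np.set_printoptions(precision=3,suppress=True)
o=get_obs();print({k:np.round(v,3) for k,v in o.items()})
try: print(grip_point_offset)
except Exception as e: print(e)
S={}
for c in("scene","top","wrist"):
    s=snapshot(c);S[c]=s;save(s,c+"0")
    print(c,-cam(s)[1].T@cam(s)[2])
    for q in("square","crank","crank_grip","pin","clamp","spare","vial_rack","reagent","beaker"):
        print(c,q,[(round(r["score"],2),np.round(r["pixel"],1)) for r in place_of(c,q)[:3]])
pickle.dump(S,open("S0.pkl","wb"))
a,b=[cv2.imread(f"pics/{c}0.png") for c in("scene","top")]
E
```

```text
{'time': np.float64(0.0), 'joint_positions': array([ 1.   ,  0.088,  1.372, -0.   ,  1.684, -0.103]), 'qvel': array([-0.001, -0.001, -0.   ,  0.002, -0.001, -0.001]), 'joint_torque': array([ -0.001, -34.018, -30.243,   0.072,   0.033,  -0.   ]), 'tool_pos': array([0.248, 0.49 , 0.204]), 'ee_rot': array([-3.139, -0.   ,  2.674]), 'wrist_force': array([-0.08 , -0.518, -0.06 ]), 'wrist_torque': array([ 0.01 , -0.047,  0.023]), 'finger_force': np.float64(0.0), 'width': np.float64(0.094)}
0.0188
scene [0.999 0.732 0.903]
scene square [(0.64, array([201.4, 149. ]))]
scene crank [(0.87, array([344.6, 251.3])), (0.85, array([300.3, 282. ])), (0.8, array([368. , 283.7]))]
scene crank_grip [(0.97, array([304.4, 247.3])), (0.89, array([366.6, 287.9])), (0.73, array([322.9, 234.4]))]
scene pin [(0.57, array([298.7, 279.8]))]
scene clamp [(0.68, array([209.4, 191.5]))]
scene spare [(0.81, array([273.3, 303.3]))]
scene vial_rack [(0.82, array([271.9, 232.1]))]
scene reagent [(0.84, array([320.7, 366.6]))]
scene beaker [(0.81, array([382.2, 343.5]))]
top [ 0.506 -0.007  1.229]
top square [(0.7, array([185.4, 206.9])), (0.53, array([338.5, 188.3]))]
top crank [(0.76, array([190.9, 260.1])), (0.74, array([160.6, 250.5])), (0.58, array([181.6, 205. ]))]
top crank_grip [(0.85, array([143.2, 235.8])), (0.52, array([204.8, 243.5])), (0.51, array([194.2, 218.5]))]
top pin [(0.81, array([184.4, 203.9]))]
top clamp [(0.96, array([323.2, 193.3])), (0.61, array([187.8, 205.8]))]
top spare [(0.46, array([175. , 170.2]))]
top vial_rack [(0.73, array([245.7, 213.8])), (0.28, array([324.4, 190.5]))]
top reagent [(0.64, array([123.3, 179. ]))]
top beaker [(0.75, array([112. , 227.5]))]
wrist [0.18  0.526 0.384]
wrist square []
wrist crank []
wrist crank_grip []
wrist pin []
wrist clamp []
wrist spare []
wrist vial_rack []
wrist reagent []
wrist beaker [(0.56, array([294. , 334.3]))]
```

View pics/scene0.png

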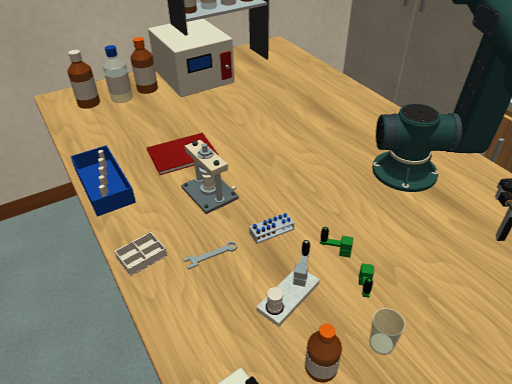

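View pics/top0.png

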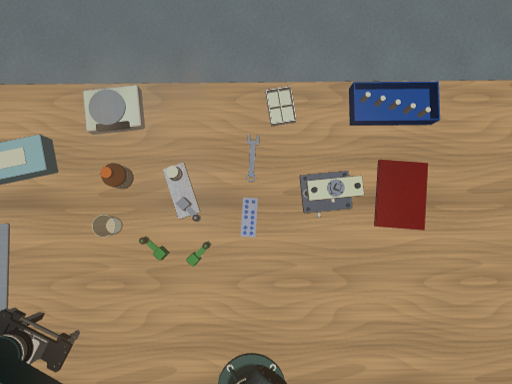

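```bash
python3 - <<'E'
from h import *
import pickle
np.set_printoptions(precision=3,suppress=True)
S=pickle.load(open("S0.pkl","rb"));s,t=S["scene"],S["top"]
def T(n,a,b):
    X=tri([(s,a),(t,b)]);print(n,X,proj(s,X)-a,proj(t,X)-b)
T("square",(201.4,149),(338.5,188.3))
T("clamp",(209.4,191.5),(323.2,193.3))
for i,a in enumerate([(344.6,251.3),(300.3,282),(368,283.7)]):
  for j,b in enumerate([(190.9,260.1),(160.6,250.5),(181.6,205)]): T(f"crank{i}{j}",a,b)
for i,a in enumerate([(304.4,247.3),(366.6,287.9),(322.9,234.4)]):
  for j,b in enumerate([(143.2,235.8),(204.8,243.5),(194.2,218.5)]): T(f"grip{i}{j}",a,b)
T("pin",(298.7,279.8),(184.4,203.9));T("spare",(273.3,303.3),(175,170.2))
T("rack",(271.9,232.1),(245.7,213.8));T("reag",(320.7,366.6),(123.3,179));T("beaker",(382.2,343.5),(112,227.5))
E
```

```text
square [ 0.6   -0.246  0.164] [1.584 0.193] [ 0.841 -1.468]
clamp [ 0.596 -0.231  0.011] [1.055 0.102] [ 0.53  -0.912]
crank00 [0.395 0.18  0.011] [ 2.088 -0.094] [ 1.09  -1.458]
crank01 [0.443 0.244 0.104] [ 8.323 -0.644] [ 4.22  -5.701]
crank02 [0.52  0.223 0.132] [-21.19   -1.608] [-11.748  12.863]
crank10 [ 0.444  0.165 -0.088] [24.905 -3.707] [ 10.182 -18.926]
crank11 [0.492 0.236 0.027] [31.217 -5.24 ] [ 12.537 -23.098]
crank12 [0.563 0.208 0.024] [1.342 0.006] [ 0.62  -0.881]
crank20 [ 0.361  0.218 -0.109] [-8.606 -0.162] [-4.637  5.419]
crank21 [0.416 0.283 0.   ] [-2.01   0.045] [-1.043  1.25 ]
crank22 [0.506 0.261 0.055] [-33.172  -4.557] [-18.921  17.954]
grip00 [0.525 0.252 0.183] [27.299 -3.797] [ 12.052 -19.796]
grip01 [0.463 0.126 0.017] [ 9.639 -0.566] [ 4.584 -7.135]
grip02 [0.521 0.161 0.082] [ 1.413 -0.011] [ 0.693 -0.985]
grip10 [0.465 0.321 0.06 ] [-1.769  0.037] [-0.903  1.06 ]
grip11 [ 0.392  0.198 -0.122] [-21.013  -2.061] [-11.902  12.431]
grip12 [ 0.467  0.233 -0.022] [-29.928  -4.075] [-17.161  16.633]
grip20 [0.505 0.254 0.209] [17.744 -1.942] [  8.592 -12.52 ]
grip21 [0.444 0.134 0.062] [ 0.201 -0.004] [ 0.105 -0.144]
grip22 [0.502 0.168 0.126] [-7.965 -0.185] [-4.243  5.389]
pin [0.565 0.2   0.025] [0.58  0.005] [ 0.269 -0.382]
spare [0.664 0.23  0.037] [-1.365 -0.055] [-0.583  0.86 ]
rack [0.529 0.015 0.011] [-0.928 -0.033] [-0.46  0.7 ]
reag [ 0.646  0.398 -0.001] [0.235 0.006] [ 0.099 -0.127]
beaker [0.495 0.429 0.003] [ 1.318 -0.016] [ 0.629 -0.708]
```

The scene view shows the grey crank on its holder at about (301,265) with the grip at (305,247). The clamp's square end is at (201,149), and the green cranks at (345,245) and (367,275) are decoys. The top view agrees: boss (182,205), grip (194,218), square (338,188). The triangulated heights fit the text. I'll move above the crank now to refine with the wrist camera.

Emit:
apply_moves --pt "0 0 -0.124 0.021 -0.019 0.003 100" --pt "0 0 -0.248 0.042 -0.038 0.006 100" --pt "0 0 -0.372 0.063 -0.057 0.009 100" --pt "0 0 -0.496 0.084 -0.076 0.012 100" --pt "0 0 -0.62 0.105 -0.095 0.015 100"

```text
time: 2.0
tool_pos: [0.3537, 0.3951, 0.2207]
ee_rot: [3.141, -0.0, 2.049]
wrist_force: [-0.5, 0.4, 0.3]
width: 0.094
finger_force: 0.0
```

Emit:
apply_moves --pt "0 0 -0.124 0.021 -0.019 0.003 100" --pt "0 0 -0.248 0.042 -0.038 0.006 100" --pt "0 0 -0.372 0.063 -0.057 0.009 100" --pt "0 0 -0.496 0.084 -0.076 0.012 100" --pt "0 0 -0.62 0.105 -0.095 0.015 100"

```text
time: 2.5
tool_pos: [0.4588, 0.3, 0.2357]
ee_rot: [3.141, -0.0, 1.429]
wrist_force: [0.6, 0.2, 0.4]
width: 0.094
finger_force: 0.0
```

Emit:
apply_moves --pt "0 0 -0.124 0.021 -0.019 0.003 100" --pt "0 0 -0.248 0.042 -0.038 0.006 100" --pt "0 0 -0.372 0.063 -0.057 0.009 100" --pt "0 0 -0.496 0.084 -0.076 0.012 100" --pt "0 0 -0.62 0.105 -0.095 0.015 100"

```text
time: 3.0
tool_pos: [0.5638, 0.2051, 0.2506]
ee_rot: [3.142, -0.0, 0.809]
wrist_force: [-0.1, 1.2, 0.1]
width: 0.0941
finger_force: 0.0
```

```bash
cat > look.py <<'E'
from h import *
import pickle,sys
np.set_printoptions(precision=4,suppress=True)
def look(n,qs):
    s=snapshot("wrist");save(s,n);pickle.dump(s,open(n+".pkl","wb"))
    o=get_obs();print(o["time"],o["tool_pos"],o["ee_rot"],"F",o["wrist_force"],o["width"],o["finger_force"])
    print("cam",-cam(s)[1].T@cam(s)[2],"axis",cam(s)[1][2])
    for q in qs: print(q,[(round(r["score"],2),np.round(r["pixel"],1)) for r in place_of("wrist",q)[:3]])
    return s
if __name__=="__main__": look(sys.argv[1],sys.argv[2:])
E
python3 look.py w1 crank crank_grip pin spare
python3 - <<'E'
from h import *
import pickle
s=pickle.load(open("w1.pkl","rb"))
for X in [(0.564,.205,.07),(0.521,.161,.077)]: print(proj(s,X))
E
```

```text
3.05 [0.567  0.2016 0.2504] [3.1376 0.0001 0.8004] F [ 1.6969 -0.6588 -0.1911] 0.09391930469522386 0.0
cam [0.6175 0.2612 0.4292] axis [-0.182  -0.192  -0.9644]
crank [(0.94, array([257.8, 173. ])), (0.86, array([191.3, 252.6])), (0.61, array([155.3, 204.5]))]
crank_grip [(0.98, array([258. , 229.8])), (0.97, array([134.1, 167.7])), (0.92, array([227.6, 273.3]))]
pin [(0.68, array([259.7, 173.8]))]
spare [(0.72, array([292.9, 104.5]))]
[255.4141541  177.13888844]
[254.83074414 225.339866  ]
```

```bash
python3 - <<'E'
import cv2
i=cv2.imread("pics/w1.png")[90:290,130:390];cv2.imwrite("pics/w1c.png",cv2.resize(i,None,fx=3,fy=3,interpolation=cv2.INTER_CUBIC))
E
```

```text
(no output)
```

View pics/w1c.png

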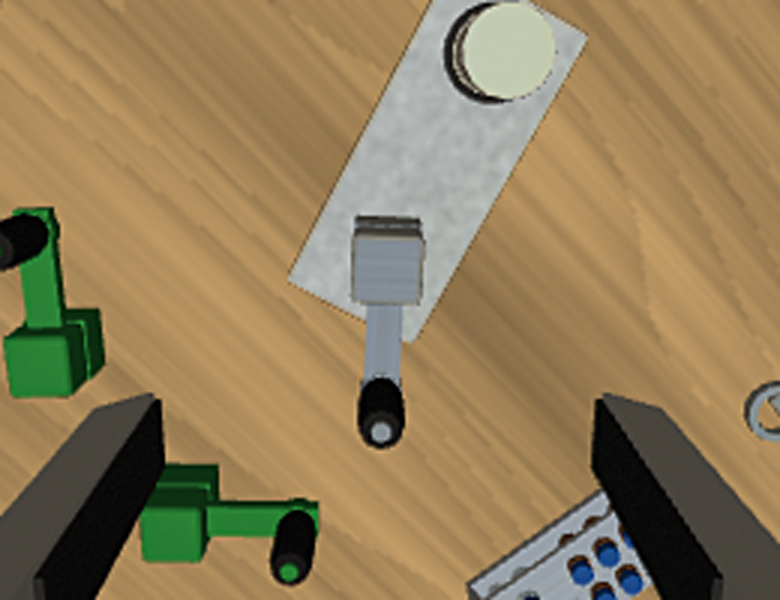

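The crop shows the steel boss top at crop pixels 352–423 × 237–303 (full image (248–271, 169–191)). The arm runs down to the grip, whose top is at crop (380,431). Tool yaw is nearly aligned, and the green decoys are clear of it.

```bash
python3 - <<'E'
from h import *
import pickle
np.set_printoptions(precision=4,suppress=True)
s=pickle.load(open("w1.pkl","rb"));sc=pickle.load(open("S0.pkl","rb"))["scene"]
f=lambda p:np.array(p)/3+[130,90]-.33
C=[atz(s,f(p),.07) for p in [(353,237),(423,237),(421,303),(352,301)]]
c=np.mean(C,0);print(np.array(C),"c",c,[np.linalg.norm(C[i]-C[i-1]) for i in range(4)])
g=atz(s,f((380,431)),.098);print("grip",g,np.linalg.norm((g-c)[:2]),"yaw",np.arctan2(*(g-c)[1::-1]))
for a,b in((C[0],C[3]),(C[1],C[2])):d=b-a;print(np.arctan2(d[1],d[0]))
for a,b in((C[0],C[1]),(C[3],C[2])):d=b-a;print(np.arctan2(d[1],d[0])-np.pi/2)
print(tri([(s,(258,229.8)),(sc,(304.4,247.3))]), "grip pt")
print(tri([(s,(257.8,173)),(sc,(300.3,282))]), "crank origin")
E
```

```text
[[0.5642 0.2197 0.07  ]
 [0.5851 0.1997 0.07  ]
 [0.5653 0.1796 0.07  ]
 [0.5449 0.2003 0.07  ]] c [0.5648 0.1998 0.07  ] [np.float64(0.02731007928943889), np.float64(0.028889204788962775), np.float64(0.02817914480073083), np.float64(0.029065826146799645)]
grip [0.5209 0.1582 0.098 ] 0.06051137890268839 yaw -2.383138826463025
-2.3552223493556634
-2.3487178226960266
-2.3325164987392224
-2.3625358758016324
[0.5184 0.1524 0.0724] grip pt
[0.5612 0.1988 0.0126] crank origin
```

Emit:
apply_moves --pt "0 0 -0.028 0.002 -0.006 -0.03 70" --pt "0 0 -0.028 0.002 -0.006 -0.06 70" --pt "0 0 -0.028 0.002 -0.006 -0.09 70" --pt "0 0 -0.028 0.002 -0.006 -0.12 70" --pt "0 0 -0.028 0.002 -0.006 -0.15 70"

```text
time: 3.75
tool_pos: [0.5639, 0.2012, 0.0996]
ee_rot: [-3.141, -0.001, 0.789]
wrist_force: [-0.0, 0.8, -0.4]
width: 0.0659
finger_force: 0.0
```

Emit:
apply_moves --pt "0 0 0 0 0 -0.02 70" --pt "0 0 0 0 0 -0.04 70" --pt "0 0 0 0 0 -0.055 70" --pt "0 0 0 0 0 -0.065 70" --pt "0 0 0 0 0 -0.068 70"

```text
time: 4.25
tool_pos: [0.5641, 0.2003, 0.0315]
ee_rot: [-3.141, 0.001, 0.787]
wrist_force: [-0.1, -1.0, -0.2]
width: 0.0657
finger_force: 0.0
```

Emit:
apply_moves --pt "0 0 0 0 0 0 30" --pt "0 0 0 0 0 0 0" --pt "0 0 0 0 0 0 0" --pt "0 0 0 0 0 0 0" --pt "0 0 0 0 0 0 0"

```text
time: 4.75
tool_pos: [0.5652, 0.2002, 0.0331]
ee_rot: [-3.142, -0.001, 0.786]
wrist_force: [-0.3, -1.1, 2.0]
width: 0.0304
finger_force: 29.9
```

Emit:
apply_moves --pt "0 0 0 0 0 0.015 0" --pt "0 0 0 0 0 0.035 0" --pt "0 0 0 0 0 0.06 0" --pt "0 0 0 0 0 0.085 0" --pt "0 0 0 0 0 0.11 0"

```text
time: 5.25
tool_pos: [0.5647, 0.1998, 0.1438]
ee_rot: [-3.141, 0.0, 0.786]
wrist_force: [-0.4, 0.6, -2.4]
width: 0.0298
finger_force: 29.9
```

Emit:
apply_moves --pt "0 0 0 0 -0.01 0.03 0" --pt "0 0 0 0 -0.03 0.06 0" --pt "0 0 0 -0.003 -0.05 0.085 0" --pt "0 0 0 -0.004 -0.075 0.1 0" --pt "0 0 0 -0.005 -0.1 0.11 0"

```text
time: 5.75
tool_pos: [0.5601, 0.0992, 0.2551]
ee_rot: [3.139, -0.002, 0.786]
wrist_force: [0.1, 0.9, -3.6]
width: 0.0299
finger_force: 29.9
```

Emit:
apply_moves --pt "0 0 0 -0.001 -0.035 0 0" --pt "0 0 0 -0.002 -0.075 0 0" --pt "0 0 0 -0.003 -0.115 0 0" --pt "0 0 0 -0.004 -0.155 0 0" --pt "0 0 0 -0.005 -0.195 0 0"

```text
time: 6.25
tool_pos: [0.5544, -0.0966, 0.253]
ee_rot: [3.141, 0.0, 0.786]
wrist_force: [0.9, 0.3, -2.0]
width: 0.0298
finger_force: 29.9
```

Emit:
apply_moves --pt "0 0 0 -0.001 -0.04 0 0" --pt "0 0 0 -0.002 -0.08 0 0" --pt "0 0 0 -0.003 -0.12 0 0" --pt "0 0 0 -0.004 -0.16 0 0" --pt "0 0 0 -0.005 -0.2 0 0"

```text
time: 6.75
tool_pos: [0.5494, -0.2966, 0.2529]
ee_rot: [-3.141, 0.0, 0.786]
wrist_force: [0.2, 0.0, -2.2]
width: 0.03
finger_force: 29.9
```

Emit:
apply_moves --pt "0 0 0 0 0 0 0" --pt "0 0 0 0 0 0 0" --pt "0 0 0 0 0 0 0" --pt "0 0 0 0 0 0 0" --pt "0 0 0 0 0 0 0"

```text
time: 7.25
tool_pos: [0.5503, -0.2938, 0.253]
ee_rot: [3.141, -0.0, 0.788]
wrist_force: [0.8, 0.9, -2.6]
width: 0.0298
finger_force: 29.9
```

```bash
python3 look.py w2 square crank crank_grip clamp
python3 - <<'E'
from h import *
import pickle
s=pickle.load(open("w2.pkl","rb"))
print(proj(s,(.6,-.246,.164)),proj(s,(.55,-.296,.29)))
i=cv2.imread("pics/w2.png");cv2.imwrite("pics/w2b.png",cv2.resize(i[20:270,120:390],None,fx=2.4,fy=2.4,interpolation=cv2.INTER_CUBIC))
E
```

```text
7.3 [ 0.5503 -0.294   0.2529] [ 3.1411 -0.0002  0.7874] F [-0.0033 -0.1053 -2.2272] 0.029771560619786162 29.890206456184387
cam [ 0.6051 -0.2388  0.4316] axis [-0.1856 -0.1883 -0.9644]
square [(0.91, array([249. , 115.9]))]
crank [(0.75, array([255.6, 227.9]))]
crank_grip [(0.7, array([252.3, 365.4]))]
clamp [(0.77, array([252. , 115.1])), (0.32, array([256.8, 230.5]))]
[256.90117168 122.89114789] [257.67524266 266.40516387]
```

View pics/w2b.png

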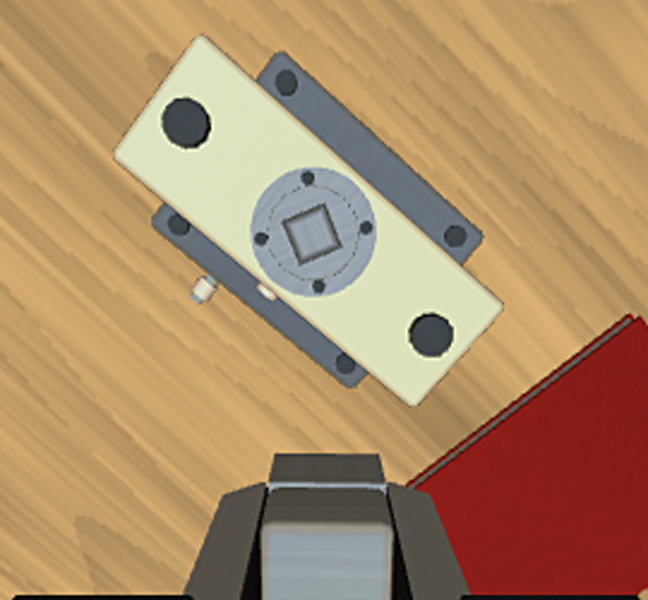

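The view shows the clamp's square at crop (312,234), i.e. full (250,117), turned about 23° against the image axes. The held boss is at the bottom, gripped evenly, with its far top edge at crop row 521.

```bash
python3 - <<'E'
from h import *
import pickle
np.set_printoptions(precision=4,suppress=True)
s=pickle.load(open("w2.pkl","rb"))
f=lambda p:(np.array(p,float)/2.4+[120,20]-.3)
g=cv2.cvtColor(np.asarray(s["pixels"]),cv2.COLOR_RGB2GRAY)
c0=np.array([f(p) for p in [(283,222),(325,204),(341,246),(299,265)]],np.float32).reshape(-1,1,2)
c1=cv2.cornerSubPix(g,c0.copy(),(2,2),(-1,-1),(3,20,.01))
for c in(c0,c1):
    P=np.array([atz(s,p[0],.181) for p in c]);print(P[:,:2],P.mean(0),[np.linalg.norm(P[i]-P[i-1]).round(4) for i in range(4)])
    d=np.array([P[i]-P[i-1] for i in range(4)]);a=np.arctan2(d[:,1],d[:,0]);print("ang mod 90",np.mod(a,np.pi/2),np.angle(np.mean(np.exp(4j*a)))/4)
# nuts of collar ring bolts: 4 bolts at z~.155..
B=[atz(s,f(p),.158) for p in[(308,178),(366,228),(319,286),(261,239)]];print("bolts",np.mean(B,0))
# mask dark lines minAreaRect
sc=pickle.load(open("S0.pkl","rb"));
print("tri3",tri([(s,(249,115.9)),(sc["scene"],(201.4,149)),(sc["top"],(338.5,188.3))]),tri([(s,(249,115.9)),(sc["scene"],(201.4,149))]))
R=cv2.Rodrigues(np.array([0,0,.787]))[0];tcp=np.array([.5503,-.294,0])
for p in[(263,521),(391,521)]:
    X=atz(s,f(p),.2529+.0375);print("boss edge in tool-yaw frame",R.T@(X-tcp))
print("pred px of edge",[((proj(s,tcp+R@np.array([x,y,0])+[0,0,.2904])-[120,20]+.3)*2.4) for x,y in((.015,.015),(.015,-.015))])
E
```

```text
[[ 0.5951 -0.2283]
 [ 0.6095 -0.2343]
 [ 0.6036 -0.248 ]
 [ 0.5887 -0.2423]] [ 0.5992 -0.2382  0.181 ] [np.float64(0.0154), np.float64(0.0155), np.float64(0.0149), np.float64(0.0159)]
ang mod 90 [1.1424 1.1776 1.1664 1.2035] -0.3983366152796694
[[ 0.5945 -0.2276]
 [ 0.6095 -0.2338]
 [ 0.6039 -0.2485]
 [ 0.5886 -0.2425]] [ 0.5991 -0.2381  0.181 ] [np.float64(0.016), np.float64(0.0163), np.float64(0.0158), np.float64(0.0164)]
ang mod 90 [1.1967 1.1815 1.2029 1.1983] -0.3759544621932497
bolts [ 0.5994 -0.2383  0.158 ]
tri3 [ 0.6    -0.2409  0.1689] [ 0.6032 -0.2383  0.1714]
boss edge in tool-yaw frame [0.0157 0.0136 0.2904]
boss edge in tool-yaw frame [ 0.0157 -0.0141  0.2904]
pred px of edge [array([256.5326, 523.9363]), array([395.1408, 524.0157])]
```

Emit:
apply_moves --pt "0 0 0.1 0.012 0.014 0 0" --pt "0 0 0.2 0.024 0.028 0 0" --pt "0 0 0.3 0.036 0.041 0 0" --pt "0 0 0.408 0.0487 0.0552 -0.01 0" --pt "0 0 0.408 0.0487 0.0552 -0.03 0"

```text
time: 8.0
tool_pos: [0.6011, -0.2381, 0.2244]
ee_rot: [3.136, -0.001, 1.199]
wrist_force: [-0.3, -0.3, -2.9]
width: 0.03
finger_force: 29.9
```

Emit:
apply_moves --pt "0 0 0 0 0 -0.008 0" --pt "0 0 0 0 0 -0.014 0" --pt "0 0 0 0 0 -0.018 0" --pt "0 0 0 0 0 -0.018 0" --pt "0 0 0 0 0 -0.018 0"

```text
time: 8.5
tool_pos: [0.5988, -0.2403, 0.2053]
ee_rot: [3.14, 0.0, 1.193]
wrist_force: [-0.7, -0.0, -2.3]
width: 0.0296
finger_force: 29.9
```

```bash
python3 - <<'E'
from h import *
np.set_printoptions(precision=4,suppress=True)
for i in range(3):
    s=snapshot("scene");o=get_obs();print(o["tool_pos"],o["ee_rot"],o["wrist_force"],o["wrist_torque"])
save(s,"s3")
cv2.imwrite("pics/s3c.png",cv2.resize(cv2.imread("pics/s3.png")[90:220,150:270],None,fx=4,fy=4,interpolation=cv2.INTER_CUBIC))
E
```

```text
[ 0.5989 -0.2403  0.2055] [3.1399 0.0001 1.1933] [-0.2268 -1.5708 -3.0019] [-0.0335  0.1304 -0.0124]
[ 0.5989 -0.2403  0.2055] [3.1399 0.0001 1.1934] [-0.6357  0.855  -2.5234] [-0.0405  0.039   0.0302]
[ 0.5989 -0.2402  0.2054] [3.14   0.0001 1.1935] [-0.9527  0.0511 -2.399 ] [ 0.0031  0.1044 -0.0206]
```

View pics/s3c.png

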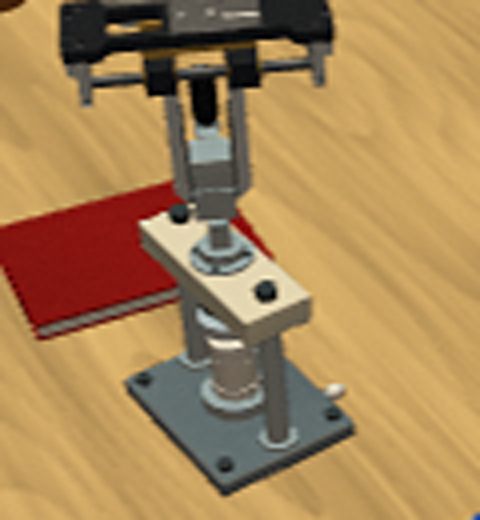

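The scene crop shows the boss just above the square end at crop (218,235), lined up by eye. I'll nudge y by 1.4 mm and ease down.

Emit:
apply_moves --pt "0 0 0 0 0.0014 -0.002 0" --pt "0 0 0 0 0.0014 -0.004 0" --pt "0 0 0 0 0.0014 -0.006 0" --pt "0 0 0 0 0.0014 -0.008 0" --pt "0 0 0 0 0.0014 -0.009 0"

```text
time: 9.15
tool_pos: [0.5988, -0.2381, 0.1953]
ee_rot: [-3.142, -0.001, 1.194]
wrist_force: [0.6, 0.4, -3.0]
width: 0.0301
finger_force: 29.9
```

Emit:
apply_moves --pt "0 0 0 0 0 -0.001 0" --pt "0 0 0 0 0 -0.002 0" --pt "0 0 0 0 0 -0.003 0" --pt "0 0 0 0 0 -0.003 0" --pt "0 0 0 0 0 -0.003 0"

```text
time: 9.65
tool_pos: [0.599, -0.2378, 0.1921]
ee_rot: [-3.141, -0.001, 1.194]
wrist_force: [1.6, 3.2, -2.9]
width: 0.0298
finger_force: 29.9
```

Emit:
apply_moves --pt "0 0 0 0.0002 0.0004 -0.001 0" --pt "0 0 0 0.0002 0.0005 -0.002 0" --pt "0 0 0 0.0002 0.0005 -0.003 0" --pt "0 0 0 0.0002 0.0005 -0.004 0" --pt "0 0 0 0.0002 0.0005 -0.004 0"

```text
time: 10.15
tool_pos: [0.599, -0.2377, 0.1883]
ee_rot: [-3.141, -0.0, 1.194]
wrist_force: [1.2, 2.9, -2.1]
width: 0.0301
finger_force: 29.9
```

Emit:
apply_moves --pt "0 0 0 0.0002 0.0006 -0.002 0" --pt "0 0 0 0.0002 0.0006 -0.004 0" --pt "0 0 0 0.0002 0.0006 -0.006 0" --pt "0 0 0 0.0002 0.0006 -0.008 0" --pt "0 0 0 0.0002 0.0006 -0.009 0"

```text
time: 10.65
tool_pos: [0.5989, -0.2376, 0.1791]
ee_rot: [-3.141, 0.0, 1.194]
wrist_force: [0.8, 2.5, -2.5]
width: 0.03
finger_force: 29.9
```

Emit:
apply_moves --pt "0 0 0 0 0 -0.0005 0" --pt "0 0 0 0 0 -0.001 0" --pt "0 0 0 0 0 -0.0015 0" --pt "0 0 0 0 0 -0.002 0" --pt "0 0 0 0 0 -0.002 0"

```text
time: 11.15
tool_pos: [0.599, -0.2376, 0.1774]
ee_rot: [3.142, 0.0, 1.194]
wrist_force: [0.5, 2.4, -3.3]
width: 0.03
finger_force: 29.9
```

Emit:
apply_moves --pt "0 0 0 0 0 -0.0004 0" --pt "0 0 0 0 0 -0.0008 0" --pt "0 0 0 0 0 -0.001 0" --pt "0 0 0 0 0 -0.001 0" --pt "0 0 0 0 0 -0.001 0"

```text
time: 11.65
tool_pos: [0.5991, -0.2376, 0.1771]
ee_rot: [3.141, 0.0, 1.194]
wrist_force: [-0.1, 0.2, 1.4]
width: 0.03
finger_force: 29.9
```

Emit:
apply_moves --pt "0 0 0 0 0 0.0005 70" --pt "0 0 0 0 0 0.0005 70" --pt "0 0 0 0 0 0.0005 70" --pt "0 0 0 0 0 0.01 70" --pt "0 0 0 0 0 0.03 70"

```text
time: 12.15
tool_pos: [0.5982, -0.2371, 0.205]
ee_rot: [-3.137, -0.0, 1.194]
wrist_force: [0.5, -0.1, 0.1]
width: 0.0651
finger_force: 0.0
```

Emit:
apply_moves --pt "0 0 0 -0.004 -0.01 0 70" --pt "0 0 0 -0.01 -0.026 0 70" --pt "0 0 0 -0.016 -0.042 0 70" --pt "0 0 0 -0.021 -0.053 0 70" --pt "0 0 0 -0.022 -0.0555 0 70"

```text
time: 12.65
tool_pos: [0.5757, -0.295, 0.2054]
ee_rot: [-3.14, 0.0, 1.191]
wrist_force: [-0.0, 0.9, -0.1]
width: 0.0656
finger_force: 0.0
```

```bash
python3 look.py w4 crank crank_grip
python3 - <<'E'
from h import *
import pickle
s=pickle.load(open("w4.pkl","rb"))
print(proj(s,(.5991,-.2376,.214)),proj(s,(.5771,-.2934,.242)))
i=cv2.imread("pics/w4.png");cv2.imwrite("pics/w4b.png",cv2.resize(i,None,fx=1.5,fy=1.5))
E
```

```text
12.7 [ 0.576  -0.2946  0.2056] [-3.1402 -0.0001  1.1912] F [-0.0052 -0.3647 -0.3635] 0.06571549989233537 0.0
cam [ 0.6052 -0.2232  0.384 ] axis [-0.0993 -0.2456 -0.9643]
crank [(0.6, array([258.4, 137.9]))]
crank_grip [(0.84, array([253. , 247.9]))]
[255.43018311 140.83335796] [255.78746528 259.4270479 ]
```

View pics/w4b.png

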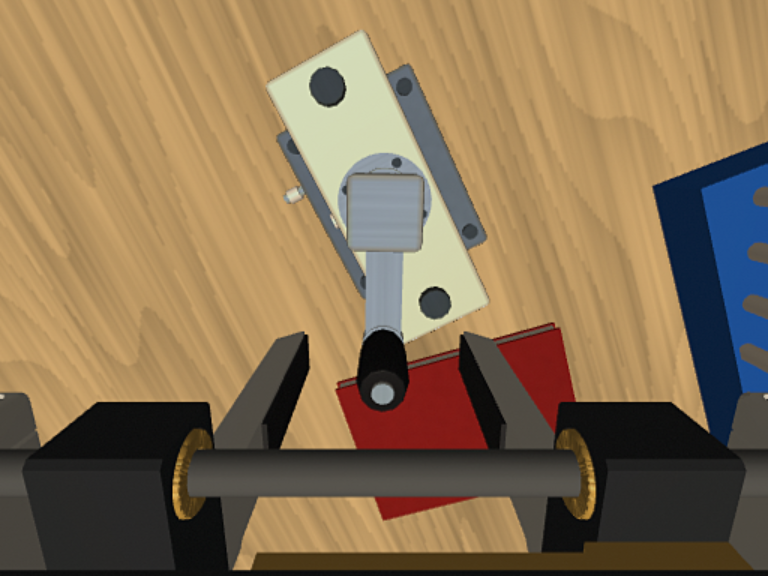

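The crank sits square over the collar (boss top at crop (385,212)) and the open fingers straddle the grip at (382,360). I'll close on the grip and tabulate the winding circle.

Emit:
apply_moves --pt "0 0 0 0 0 0 40" --pt "0 0 0 0 0 0 0" --pt "0 0 0 0 0 0 0" --pt "0 0 0 0 0 0 0" --pt "0 0 0 0 0 0 0"

```text
time: 13.3
tool_pos: [0.5773, -0.2926, 0.2066]
ee_rot: [3.141, 0.0, 1.194]
wrist_force: [-0.7, 0.1, -0.0]
width: 0.0295
finger_force: 0.0
```

```bash
python3 - <<'E'
from h import *
o=get_obs();print(o["tool_pos"],o["wrist_force"],o["width"])
P=lambda t:.06*np.array([np.cos(t),np.sin(t)])
t0=-1.947
for k in range(10):
    t=t0-.75*k
    print(k,[list(np.round(P(t-.15*j)-P(t),4)) for j in range(1,6)],"t_end tangent",np.round([np.sin(t-.75),-np.cos(t-.75)],3))
E
```

```text
[ 0.57725837 -0.2926331   0.20656938] [-0.71882823  0.13263015 -0.0389504 ] 0.029549363775050113
0 [[np.float64(-0.0081), np.float64(0.0039)], [np.float64(-0.0155), np.float64(0.009)], [np.float64(-0.0221), np.float64(0.0151)], [np.float64(-0.0277), np.float64(0.0222)], [np.float64(-0.0321), np.float64(0.03)]] t_end tangent [-0.43   0.903]
1 [[np.float64(-0.0032), np.float64(0.0084)], [np.float64(-0.0052), np.float64(0.0172)], [np.float64(-0.0058), np.float64(0.0261)], [np.float64(-0.0051), np.float64(0.0351)], [np.float64(-0.0031), np.float64(0.0438)]] t_end tangent [0.301 0.954]
2 [[np.float64(0.0033), np.float64(0.0083)], [np.float64(0.0079), np.float64(0.0161)], [np.float64(0.0135), np.float64(0.0231)], [np.float64(0.0202), np.float64(0.0292)], [np.float64(0.0277), np.float64(0.0342)]] t_end tangent [0.87  0.493]
3 [[np.float64(0.0081), np.float64(0.0038)], [np.float64(0.0167), np.float64(0.0064)], [np.float64(0.0257), np.float64(0.0077)], [np.float64(0.0346), np.float64(0.0076)], [np.float64(0.0435), np.float64(0.0062)]] t_end tangent [ 0.973 -0.232]
4 [[np.float64(0.0086), np.f
[... 759 characters left out ...]
, [np.float64(-0.0157), np.float64(-0.0087)], [np.float64(-0.0243), np.float64(-0.0112)], [np.float64(-0.0332), np.float64(-0.0124)], [np.float64(-0.0422), np.float64(-0.0122)]] t_end tangent [-0.996  0.093]
8 [[np.float64(-0.0089), np.float64(0.0015)], [np.float64(-0.0174), np.float64(0.0043)], [np.float64(-0.0254), np.float64(0.0084)], [np.float64(-0.0328), np.float64(0.0136)], [np.float64(-0.0392), np.float64(0.0198)]] t_end tangent [-0.665  0.747]
9 [[np.float64(-0.0055), np.float64(0.0071)], [np.float64(-0.0098), np.float64(0.015)], [np.float64(-0.0129), np.float64(0.0235)], [np.float64(-0.0147), np.float64(0.0323)], [np.float64(-0.0152), np.float64(0.0412)]] t_end tangent [0.022 1.   ]
```

Emit:
apply_moves --pt "0 0 0 0 0 0 0" --pt "0 0 0 0 0 0 0" --pt "0 0 0 0 0 0 0" --pt "0 0 0 0 0 0 0" --pt "0 0 0 0 0 0 0"

```text
time: 13.8
tool_pos: [0.5771, -0.2928, 0.2065]
ee_rot: [3.142, -0.0, 1.194]
wrist_force: [0.6, 0.3, -0.0]
width: 0.0193
finger_force: 30.0
```

Emit:
apply_moves --pt "0 0 0 -0.0081 0.0039 0 0" --pt "0 0 0 -0.0155 0.009 0 0" --pt "0 0 0 -0.0221 0.0151 0 0" --pt "0 0 0 -0.0277 0.0222 0 0" --pt "0 0 0 -0.0321 0.03 0 0"

```text
time: 14.3
tool_pos: [0.5465, -0.2646, 0.2067]
ee_rot: [3.134, 0.003, 1.193]
wrist_force: [6.6, -4.5, -3.4]
width: 0.0194
finger_force: 30.0
```

Emit:
apply_moves --pt "0 0 0 -0.0032 0.0084 0 0" --pt "0 0 0 -0.0052 0.0172 0 0" --pt "0 0 0 -0.0058 0.0261 0 0" --pt "0 0 0 -0.0051 0.0351 0 0" --pt "0 0 0 -0.0031 0.0438 0 0"

```text
time: 14.8
tool_pos: [0.541, -0.2223, 0.2066]
ee_rot: [3.139, 0.007, 1.191]
wrist_force: [1.4, -7.5, -2.2]
width: 0.0194
finger_force: 30.0
```

Emit:
apply_moves --pt "0 0 0 0.0033 0.0083 0 0" --pt "0 0 0 0.0079 0.0161 0 0" --pt "0 0 0 0.0135 0.0231 0 0" --pt "0 0 0 0.0202 0.0292 0 0" --pt "0 0 0 0.0277 0.0342 0 0"

```text
time: 15.3
tool_pos: [0.5659, -0.1864, 0.2065]
ee_rot: [-3.136, 0.006, 1.191]
wrist_force: [-7.0, -3.7, 1.7]
width: 0.0194
finger_force: 30.0
```

Emit:
apply_moves --pt "0 0 0 0.0081 0.0038 0 0" --pt "0 0 0 0.0167 0.0064 0 0" --pt "0 0 0 0.0257 0.0077 0 0" --pt "0 0 0 0.0346 0.0076 0 0" --pt "0 0 0 0.0435 0.0062 0 0"

```text
time: 15.8
tool_pos: [0.6095, -0.1771, 0.2065]
ee_rot: [-3.133, 0.0, 1.194]
wrist_force: [-6.8, 3.1, 1.8]
width: 0.0194
finger_force: 30.0
```

Emit:
apply_moves --pt "0 0 0 0.0086 -0.0027 0 0" --pt "0 0 0 0.0166 -0.0067 0 0" --pt "0 0 0 0.024 -0.0119 0 0" --pt "0 0 0 0.0305 -0.0181 0 0" --pt "0 0 0 0.036 -0.0252 0 0"

```text
time: 16.3
tool_pos: [0.6473, -0.2003, 0.2066]
ee_rot: [-3.135, -0.004, 1.196]
wrist_force: [-3.4, 7.5, 1.6]
width: 0.0192
finger_force: 30.0
```

Emit:
apply_moves --pt "0 0 0 0.0044 -0.0078 0 0" --pt "0 0 0 0.0076 -0.0163 0 0" --pt "0 0 0 0.0095 -0.025 0 0" --pt "0 0 0 0.01 -0.034 0 0" --pt "0 0 0 0.0092 -0.043 0 0"

```text
time: 16.8
tool_pos: [0.6589, -0.2429, 0.2068]
ee_rot: [-3.141, -0.007, 1.198]
wrist_force: [2.3, 8.0, 0.4]
width: 0.0192
finger_force: 30.0
```

Emit:
apply_moves --pt "0 0 0 -0.0021 -0.0087 0 0" --pt "0 0 0 -0.0055 -0.0171 0 0" --pt "0 0 0 -0.0101 -0.0248 0 0" --pt "0 0 0 -0.0159 -0.0317 0 0" --pt "0 0 0 -0.0226 -0.0377 0 0"

```text
time: 17.3
tool_pos: [0.6386, -0.2816, 0.2069]
ee_rot: [3.136, -0.006, 1.198]
wrist_force: [8.1, 5.4, -1.5]
width: 0.0191
finger_force: 30.0
```

Emit:
apply_moves --pt "0 0 0 -0.0037 -0.0026 0 0" --pt "0 0 0 -0.0075 -0.0049 0 0" --pt "0 0 0 -0.0115 -0.007 0 0" --pt "0 0 0 -0.0157 -0.0087 0 0" --pt "0 0 0 -0.02 -0.0101 0 0"

```text
time: 17.8
tool_pos: [0.6195, -0.2927, 0.207]
ee_rot: [3.133, -0.005, 1.197]
wrist_force: [10.5, 3.3, -1.4]
width: 0.0192
finger_force: 30.0
```

Emit:
apply_moves --pt "0 0 0 -0.0035 -0.0009 0 0" --pt "0 0 0 -0.007 -0.0016 0 0" --pt "0 0 0 -0.0106 -0.0021 0 0" --pt "0 0 0 -0.0142 -0.0023 0 0" --pt "0 0 0 -0.0178 -0.0024 0 0"

```text
time: 18.3
tool_pos: [0.602, -0.2962, 0.207]
ee_rot: [3.131, -0.003, 1.197]
wrist_force: [11.3, -1.1, -3.1]
width: 0.0194
finger_force: 30.0
```

```bash
python3 - <<'E'
from h import *
F=[]
for i in range(5):
    snapshot("wrist");o=get_obs();F.append(o["wrist_force"])
    t=-7.872;f=o["wrist_force"];print(np.round(o["tool_pos"],4),np.round(f,2),"tang",-(f[0]*np.sin(t)-f[1]*np.cos(t)),"rad out",f[0]*np.cos(t)+f[1]*np.sin(t))
p=o["tool_pos"]-np.array([.5991,-.2373,0]);print("theta",np.arctan2(p[1],p[0])-2*np.pi,np.hypot(*p[:2]))
E
```

```text
[ 0.6015 -0.2961  0.207 ] [10.54  0.51 -2.98] tang 10.525050119168803 rad out -0.702583087147952
[ 0.6016 -0.2962  0.207 ] [ 9.87  1.06 -2.53] tang 9.8474929132097 rad out -1.233685288681202
[ 0.6016 -0.2962  0.2069] [10.74  1.07 -2.88] tang 10.72072652556658 rad out -1.2618640590669952
[ 0.6016 -0.2962  0.207 ] [ 9.76  0.77 -2.71] tang 9.748471190465976 rad out -0.94482705003052
[ 0.6017 -0.2962  0.207 ] [10.98  0.13 -2.75] tang 10.97204177193552 rad out -0.3288739029577785
theta -7.81032060761597 0.058929576406622976
```

The moving pull is about 11.7 N smoothed, against 7.3 N free. The compression estimate is 105–120 N, so I'm stopping the winding here and backing off inside the socket play to unload.

Emit:
apply_moves --pt "0 0 0 0.002 0 0 0" --pt "0 0 0 0.004 0 0 0" --pt "0 0 0 0.005 0 0 0" --pt "0 0 0 0.006 0 0 0" --pt "0 0 0 0.006 0 0 0"

```text
time: 19.05
tool_pos: [0.6038, -0.2964, 0.2064]
ee_rot: [-3.141, -0.001, 1.194]
wrist_force: [2.7, 2.8, -0.7]
width: 0.0191
finger_force: 30.0
```

Emit:
apply_moves --pt "0 0 0 0.002 0 0 0" --pt "0 0 0 0.003 0 0 0" --pt "0 0 0 0.003 0 0 70" --pt "0 0 0 0.003 0 0 70" --pt "0 0 0 0.003 0 0 70"

```text
time: 19.55
tool_pos: [0.6067, -0.2979, 0.2068]
ee_rot: [3.141, 0.001, 1.193]
wrist_force: [0.9, -0.8, 0.4]
width: 0.0399
finger_force: 0.0
```

Emit:
apply_moves --pt "0 0 0 0 0 0 70" --pt "0 0 0.1 0 0 0 70" --pt "0 0 0.2 0 0 0 70" --pt "0 0 0.3 0 0 0 70" --pt "0 0 0.4 0 0 0 70"

```text
time: 20.05
tool_pos: [0.6068, -0.2974, 0.2066]
ee_rot: [3.141, 0.001, 1.598]
wrist_force: [-0.1, 1.1, 0.8]
width: 0.066
finger_force: 0.0
```

Emit:
apply_moves --pt "0 0 0 0 0 0 70" --pt "0 0 0 0 0 0 70" --pt "0 0 0 0 0 0 70" --pt "0 0 0 0 0 0 70" --pt "0 0 0 0 0 0 70"

```text
time: 20.55
tool_pos: [0.6069, -0.2971, 0.2065]
ee_rot: [3.142, 0.0, 1.593]
wrist_force: [0.3, -0.6, -1.2]
width: 0.0658
finger_force: 0.0
```

```bash
python3 look.py w5 crank crank_grip
python3 - <<'E'
from h import *
import pickle
s=pickle.load(open("w5.pkl","rb"))
print(proj(s,(.5991,-.2376,.214)),proj(s,(.601,-.297,.242)))
i=cv2.imread("pics/w5.png");cv2.imwrite("pics/w5b.png",cv2.resize(i[70:290,150:370],None,fx=2.7,fy=2.7,interpolation=cv2.INTER_CUBIC))
E
```

```text
20.6 [ 0.6069 -0.2971  0.2065] [3.1416 0.     1.5934] F [-0.219   0.2421  0.3661] 0.06585614300861702 0.0
cam [ 0.6059 -0.2197  0.3851] axis [ 0.0064 -0.2649 -0.9642]
crank [(0.84, array([246.7, 138.5]))]
crank_grip [(0.97, array([253.4, 245.6]))]
[243.10696762 144.32944448] [243.21668206 261.00664075]
```

View pics/w5b.png

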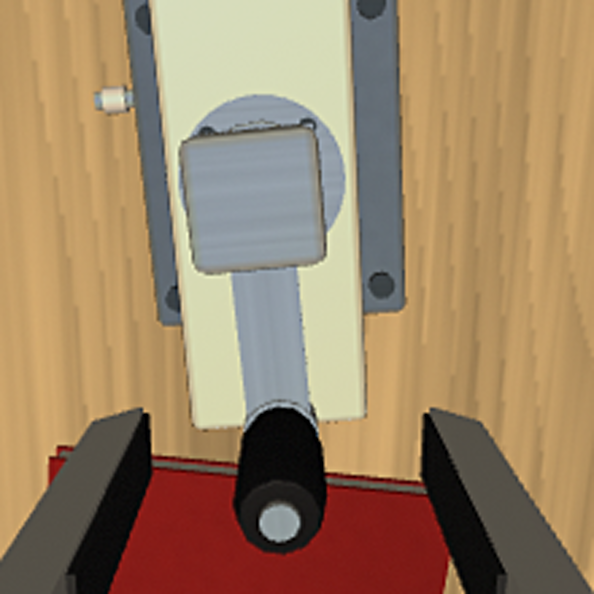

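The view shows the crank still home, with its boss at crop (257,200) and its arm turned slightly relative to the tool. The grip top is at (280,523).

```bash
python3 - <<'E'
from h import *
import pickle
np.set_printoptions(precision=4,suppress=True)
s=pickle.load(open("w5.pkl","rb"));f=lambda p:np.array(p,float)/2.7+[150,70]-.3
C=np.array([atz(s,f(p),.214) for p in [(180,138),(319,126),(327,262),(198,273)]]);c=C.mean(0)
print(C[:,:2],c,[np.linalg.norm(C[i]-C[i-1]).round(4) for i in range(4)])
d=np.array([C[i]-C[i-1] for i in range(4)]);a=np.arctan2(d[:,1],d[:,0]);print(np.mod(a,np.pi/2))
g=atz(s,f((280,523)),.242);print(g,np.hypot(*(g-c)[:2]),np.arctan2(*(g-c)[1::-1]))
E
```

```text
[[ 0.5838 -0.2248]
 [ 0.6128 -0.2217]
 [ 0.6156 -0.2503]
 [ 0.5874 -0.2534]] [ 0.5999 -0.2375  0.214 ] [np.float64(0.0288), np.float64(0.0292), np.float64(0.0288), np.float64(0.0283)]
[0.1246 0.1065 0.0948 0.1092]
[ 0.6065 -0.2983  0.242 ] 0.06112974224570042 -1.462610342498231
```

Emit:
apply_moves --pt "0 0 0.084 -0.0005 0.004 0 70" --pt "0 0 0.084 -0.0025 0.02 0 70" --pt "0 0 0.084 -0.0055 0.044 0 70" --pt "0 0 0.084 -0.0076 0.0595 0 70" --pt "0 0 0.084 -0.0076 0.0595 0 70"

```text
time: 21.2
tool_pos: [0.5994, -0.235, 0.2073]
ee_rot: [3.141, -0.0, 1.68]
wrist_force: [0.7, -0.7, -0.7]
width: 0.066
finger_force: 0.0
```

Emit:
apply_moves --pt "0 0 0 0 0 -0.01 70" --pt "0 0 0 0 0 -0.02 70" --pt "0 0 0 0 0 -0.027 70" --pt "0 0 0 0 0 -0.029 50" --pt "0 0 0 0 0 -0.029 0"

```text
time: 21.7
tool_pos: [0.5989, -0.2379, 0.1762]
ee_rot: [-3.14, -0.001, 1.677]
wrist_force: [0.1, -0.6, 0.0]
width: 0.0531
finger_force: 0.0
```

Emit:
apply_moves --pt "0 0 0 0 0 0 0" --pt "0 0 0 0 0 0 0" --pt "0 0 0 0 0 0 0" --pt "0 0 0 0 0 0 0" --pt "0 0 0 0 0 0 0"

```text
time: 22.2
tool_pos: [0.5986, -0.2379, 0.1781]
ee_rot: [-3.141, 0.001, 1.677]
wrist_force: [-4.3, -0.3, 2.0]
width: 0.0299
finger_force: 30.0
```

Emit:
apply_moves --pt "0 0 0 -0.0006 0 0 0" --pt "0 0 0 -0.0007 0 0.002 0" --pt "0 0 0 -0.0007 0 0.005 0" --pt "0 0 0 -0.0007 0 0.009 0" --pt "0 0 0 -0.0007 0 0.013 0"

```text
time: 22.7
tool_pos: [0.5986, -0.2377, 0.19]
ee_rot: [-3.141, -0.0, 1.678]
wrist_force: [-0.2, -1.8, -4.6]
width: 0.0296
finger_force: 30.0
```

Emit:
apply_moves --pt "0 0 0 0 0 0.005 0" --pt "0 0 0 0 0 0.012 0" --pt "0 0 0 0 0 0.025 0" --pt "0 0 0 0 0 0.045 0" --pt "0 0 0 0 0 0.065 0"

```text
time: 23.2
tool_pos: [0.5987, -0.237, 0.2573]
ee_rot: [3.141, -0.0, 1.678]
wrist_force: [0.3, 0.5, -3.3]
width: 0.0298
finger_force: 30.0
```

Emit:
apply_moves --pt "0 0 -0.06 -0.002 0.025 0 0" --pt "0 0 -0.12 -0.004 0.054 0 0" --pt "0 0 -0.18 -0.007 0.084 0 0" --pt "0 0 -0.24 -0.009 0.114 0 0" --pt "0 0 -0.3 -0.011 0.145 0 0"

```text
time: 23.7
tool_pos: [0.5877, -0.091, 0.2572]
ee_rot: [3.14, -0.001, 1.376]
wrist_force: [0.9, 0.4, -2.2]
width: 0.0301
finger_force: 30.0
```

Emit:
apply_moves --pt "0 0 -0.06 -0.002 0.03 0 0" --pt "0 0 -0.12 -0.004 0.06 0 0" --pt "0 0 -0.18 -0.007 0.09 0 0" --pt "0 0 -0.24 -0.009 0.12 0 0" --pt "0 0 -0.3 -0.011 0.15 0 0"

```text
time: 24.2
tool_pos: [0.5765, 0.0592, 0.2573]
ee_rot: [3.14, -0.002, 1.076]
wrist_force: [-0.3, -0.2, -3.2]
width: 0.0296
finger_force: 30.0
```

Emit:
apply_moves --pt "0 0 -0.06 -0.002 0.03 0 0" --pt "0 0 -0.12 -0.004 0.06 -0.02 0" --pt "0 0 -0.18 -0.007 0.09 -0.05 0" --pt "0 0 -0.24 -0.009 0.12 -0.08 0" --pt "0 0 -0.29 -0.0115 0.142 -0.11 0"

```text
time: 24.7
tool_pos: [0.5652, 0.202, 0.1463]
ee_rot: [3.141, -0.003, 0.787]
wrist_force: [-0.3, -0.1, -3.0]
width: 0.0299
finger_force: 30.0
```

Emit:
apply_moves --pt "0 0 0 0 0 -0.03 0" --pt "0 0 0 0 0 -0.06 0" --pt "0 0 0 0 0 -0.06 0" --pt "0 0 0 0 0 -0.06 0" --pt "0 0 0 0 0 -0.06 0"

```text
time: 25.2
tool_pos: [0.5669, 0.1999, 0.0887]
ee_rot: [3.139, -0.005, 0.788]
wrist_force: [-0.4, -0.3, -2.4]
width: 0.0299
finger_force: 30.0
```

Emit:
apply_moves --pt "0 0 0 -0.0015 0 -0.01 0" --pt "0 0 0 -0.0015 0 -0.02 0" --pt "0 0 0 -0.0015 0 -0.028 0" --pt "0 0 0 -0.0015 0 -0.033 0" --pt "0 0 0 -0.0015 0 -0.033 0"

```text
time: 25.7
tool_pos: [0.5626, 0.1991, 0.0508]
ee_rot: [-3.14, 0.003, 0.788]
wrist_force: [-0.8, -0.7, -2.7]
width: 0.0298
finger_force: 30.0
```

Emit:
apply_moves --pt "0 0 0 0 0 -0.004 0" --pt "0 0 0 0 0 -0.008 0" --pt "0 0 0 0 0 -0.012 0" --pt "0 0 0 0 0 -0.016 0" --pt "0 0 0 0 0 -0.018 0"

```text
time: 26.2
tool_pos: [0.5634, 0.1994, 0.0341]
ee_rot: [-3.141, 0.001, 0.788]
wrist_force: [-3.3, -0.5, 2.7]
width: 0.0299
finger_force: 30.0
```

Emit:
apply_moves --pt "0 0 0 0.0008 0 -0.0003 0" --pt "0 0 0 0.0008 0 -0.0003 0" --pt "0 0 0 0.0008 0 -0.0003 60" --pt "0 0 0 0.0008 0 -0.0003 70" --pt "0 0 0 0.0008 0 -0.0003 70"

```text
time: 26.7
tool_pos: [0.565, 0.1995, 0.035]
ee_rot: [3.141, -0.001, 0.788]
wrist_force: [-0.8, -0.2, -0.1]
width: 0.05
finger_force: 0.0
```

Emit:
apply_moves --pt "0 0 0 0 0 0 70" --pt "0 0 0 0 0 0.02 70" --pt "0 0 0 0 0 0.05 70" --pt "0 0 0 0 0 0.09 70" --pt "0 0 0 0 0 0.13 70"

```text
time: 27.2
tool_pos: [0.564, 0.1993, 0.1652]
ee_rot: [-3.141, 0.001, 0.788]
wrist_force: [0.1, -0.1, -0.8]
width: 0.0662
finger_force: 0.0
```

Emit:
apply_moves --pt "0 0 0 0 0 0.03 70" --pt "0 0 0 0 0 0.06 70" --pt "0 0 0 0 0 0.087 70" --pt "0 0 0 0 0 0.087 70" --pt "0 0 0 0 0 0.087 70"

```text
time: 27.7
tool_pos: [0.5645, 0.1995, 0.2511]
ee_rot: [3.141, -0.001, 0.788]
wrist_force: [-0.5, -0.0, -0.5]
width: 0.0659
finger_force: 0.0
```

```bash
python3 look.py w6 crank crank_grip pin
python3 - <<'E'
from h import *
import pickle
s=snapshot("scene");save(s,"s6")
w=pickle.load(open("w6.pkl","rb"))
print([ (r["score"],r["pixel"]) for r in place_of("scene","crank")],[ (r["score"],r["pixel"]) for r in place_of("scene","crank_grip")])
a=cv2.resize(cv2.imread("pics/w6.png")[90:290,130:390],None,fx=1.5,fy=1.5);b=cv2.resize(cv2.imread("pics/s6.png")[130:330,170:430],None,fx=1.5,fy=1.5)
cv2.imwrite("pics/c6.png",np.hstack([a,b]))
E
```

```text
27.75 [0.5639 0.1993 0.2495] [-3.1405  0.0019  0.7878] F [-0.318   0.2792 -0.7604] 0.06573287270550134 0.0
cam [0.6192 0.2544 0.4297] axis [-0.1852 -0.188  -0.9645]
crank [(0.62, array([151.9, 201.9])), (0.57, array([258.1, 169.7]))]
crank_grip [(0.87, array([223.2, 267.2])), (0.8, array([255. , 228.1])), (0.74, array([131.3, 166.2]))]
pin [(0.84, array([255.9, 168. ])), (0.2, array([255. , 169.2])), (0.17, array([109.4,  83.5]))]
[(0.71, [366.0, 282.8]), (0.63, [299.9, 278.1]), (0.35, [273.4, 231.8])] [(0.97, [365.2, 288.8]), (0.88, [325.7, 238.5]), (0.56, [305.1, 248.1])]
```

View pics/c6.png

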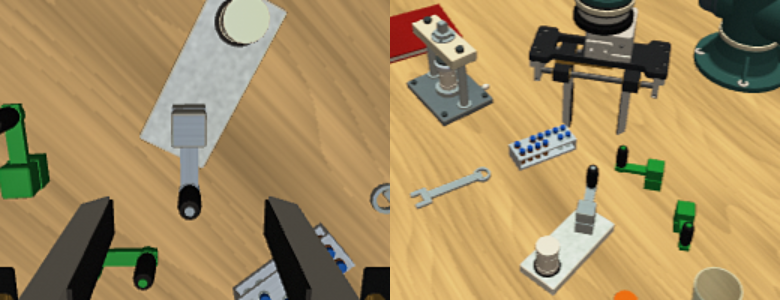

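The crank sits on its pin, level and flat on the block as it did at the start, at (189,128) in the left panel. The clamp, rack, wrench and spare stand where they were, and the gripper touches nothing.

```bash
python3 -c "
from bench import *
print(close_job())"
```

```text
the job is handed in; nothing more can be done
None
```

I wound the clamp to about 11.7 N pull against 7.3 N running free (about 1.6 times, an estimated 105–120 N on the cartridge), set the crank back on its pin flat on the block, and handed the job in at about 28 s; the judge's result was not shown.

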